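Clear the sherds off the kiln shelf and cover the pan

TASK

A pot burst in the test kiln: with the rubbing block, sweep all the sherds off the kiln shelf into the steel pan that is tucked under its edge, and leave the block standing on the cleared shelf; the sherds are sharp, so the fingers must not touch them. Then draw the pan clear of the shelf by its bail and lower its lid on gently, not dropped, so that it sits fully seated and level. Leave the other things on the desk where they are.

Things in the scene. Friction and masses are not known exactly. Their poses are not given: they have to be found in the camera images.
- kiln_shelf: Fixed: a cream, stained ceramic kiln shelf 170 x 160 x 15 mm, level on three upright square posts, its bare top 91 mm and its underside 76 mm above the desk. Origin on the desk under its centre; x along the 170 mm side, y along the 160 mm side, z up. The pan stands at the -y edge (y = -80 mm), which overhangs the nearest post by 33 mm.
- shelf_edge (a point): Middle of the shelf's -y top edge, over which the sherds are to go; axes as the shelf's.
- scraper: Rubbing block: a dark grey abrasive brick 100 x 34 x 20 mm (x, y, z) with a wooden grip on top. The grip is a bar 80 mm long (x), 24 mm wide (y), between 28 and 58 mm above the base, on a 16 mm wide neck. Origin at the centre of the underside; x along the length, z up. 0.35 kg. It starts standing on the desk.
- pan: Open sheet-steel pan, outside 160 x 95 x 70 mm (x, y, z), walls and floor 3 mm, rolled rim 3 mm proud outside (166 x 101 mm over it), a bail grip on its -y side. Origin at the centre of the underside; x along the 160 mm side, z up. It starts with the rim of its +y side 5 to 22 mm under the shelf's overhang, 6 mm below the shelf. 0.55 kg.
- pan_grip (a point): Middle of the pan's bail bar: a 9 mm round bar, 64 mm long along the pan's x, 55 mm above the desk and 42 mm out from the pan's -y wall.
- lid: Steel lid of the pan: flange 168 x 103 x 3 mm over a tapered plug 149 x 84 x 8 mm (2.5 mm clear inside the pan's walls all round; at its foot 8 mm narrower). Origin at the centre of the plug's underside, flange from 8 to 11 mm above; x along the length, z up. Starts plug down on the desk. Seated, its origin is 62 mm above the pan's. Fits either way round. 0.18 kg.
- lid_grip (a point): Centre of the lid's black bar handle, 30 mm above the lid's origin: 70 mm long (lid x), 16 mm wide (lid y), from 26 to 37 mm above the origin on two feet 52 mm apart, top of the flange at 11 mm.
- sherd0: Flat angular terracotta sherd about 29x23 mm and 8 mm thick, 13 g, lying on the shelf. Origin at the middle of its underside.
- sherd1: Flat angular terracotta sherd about 25x23 mm and 8 mm thick, 13 g, lying on the shelf. Origin at the middle of its underside.
- sherd2: Flat angular terracotta sherd about 33x19 mm and 8 mm thick, 13 g, lying on the shelf. Origin at the middle of its underside.
- sherd3: Flat angular terracotta sherd about 24x24 mm and 8 mm thick, 13 g, lying on the shelf. Origin at the middle of its underside.
- sherd4: Flat angular terracotta sherd about 26x20 mm and 8 mm thick, 13 g, lying on the shelf. Origin at the middle of its underside.
- bisque_cup: Bystander: pale unglazed cup, 75 mm wide, 64 mm high, behind the lid and the block. Origin under its centre.
- test_tile: Bystander: L-shaped glaze test tile, 40 x 41 mm foot, 76 mm high, behind the shelf. Origin under its foot.
- loop_tool: Bystander: wooden-handled loop tool lying flat, 177 mm long (its y), 22 mm wide, right of the lid and the block. Origin under its centre.

How it is judged (in metres and radians):
On the way:
1. all five sherds lie in the pan (x of sherd0 in the frame of pan between -0.077 and 0.077 m and y of sherd0 in the frame of pan between -0.0445 and 0.0445 m and z of sherd0 in the frame of pan between -0.005 and 0.055 m and x of sherd1 in the frame of pan between -0.077 and 0.077 m and y of sherd1 in the frame of pan between -0.0445 and 0.0445 m and z of sherd1 in the frame of pan between -0.005 and 0.055 m and x of sherd2 in the frame of pan between -0.077 and 0.077 m and y of sherd2 in the frame of pan between -0.0445 and 0.0445 m and z of sherd2 in the frame of pan between -0.005 and 0.055 m and x of sherd3 in the frame of pan between -0.077 and 0.077 m and y of sherd3 in the frame of pan between -0.0445 and 0.0445 m and z of sherd3 in the frame of pan between -0.005 and 0.055 m and x of sherd4 in the frame of pan between -0.077 and 0.077 m and y of sherd4 in the frame of pan between -0.0445 and 0.0445 m and z of sherd4 in the frame of pan between -0.005 and 0.055 m), for 0.2 s.
At the end, for the whole second after the job is handed in: All five sherds lie in the pan; the pan stands flat, its centre 131 mm or more out from the shelf's centre line; the lid is centred on it within 6 mm, plug home within 2.5 mm, level within 0.035 rad; the block stands upright on the shelf; lid, pan and block are at rest (all of step 1 and z of lid in the frame of pan between 0.058 and 0.0645 m and x of lid in the frame of pan between -0.006 and 0.006 m and y of lid in the frame of pan between -0.006 and 0.006 m and angle between each of lid, pan's own z axis and vertical below 0.035 rad and height (world z) of pan below 0.005 m and y of pan in the frame of kiln_shelf below -0.131 m and x of scraper in the frame of kiln_shelf between -0.08 and 0.08 m and y of scraper in the frame of kiln_shelf between -0.075 and 0.075 m and z of scraper in the frame of kiln_shelf between 0.086 and 0.097 m and angle between scraper's own z axis and vertical below 0.1 rad and linear speed of each of lid, pan, scraper below 0.02 m/s); the robot touches nothing.
It fails at once if the fingers touch a sherd (contact force between the fingers and sherd0 above 0.05 N or contact force between the fingers and sherd1 above 0.05 N or contact force between the fingers and sherd2 above 0.05 N or contact force between the fingers and sherd3 above 0.05 N or contact force between the fingers and sherd4 above 0.05 N).
It fails at once if the lid is dropped: out of the fingers it falls faster than 0.6 m/s (some 18 mm) (contact force between the fingers and lid below 0.01 N and linear speed of lid above 0.6 m/s).
It fails at once if a bystander (cup, test tile, loop tool) is moved more than 30 mm (distance of any of bisque_cup, test_tile, loop_tool from where it was at the start of the episode above 0.03 m).
It also fails if it takes over 72 s, if anything falls off the work surface, if the arm or the gripper's body presses on something with over 40 N, if the wrist force passes 120 N, or if a joint passes its speed limit or range.

ROBOT

A 6-joint arm with a two-finger parallel gripper is mounted at the origin on a cart in front of the work surface, level with it; the furniture and walls round the work are solid. World frame = base frame: x ahead of the robot, y to its left, z up, the work surface at z = 0. Lengths are in m, angles in degrees, forces in N, time in s.
With the tool pointing down it reaches from about 0.25 to 0.775 m from the base axis. Payload 4 kg.
Tool frame: the origin (TCP) lies on the centre line of the jaws, within the pads' length; the fingertips stand 14 mm ahead of it and the grasp point (between the pads) lies 5 mm behind it; z points along the fingers, y is the line along which they close (so a half turn about z gives the same grasp; the last joint's range is limited). The gripper opens to 94 mm and grips with 3 to 60 N. Pads are 16 mm wide; open, the fingers measure 119 mm over their backs; the gripper's body (75 mm by 177 mm) begins 78 mm behind the grasp point.
Start: joints at [-76.266, 4.996, 78.535, -0, 96.463, -5.907], TCP at [0.185, -0.518, 0.22] pointing down, gripper open.
Joint ranges: [-177.83, 177.83], [-43.37, 116.18], [15.69, 146.23], [-61.86, 241.86], [9.47, 152.12], [-147.06, 147.06]. Speed limits (degrees/s): [159.86, 159.86, 180, 180, 180, 180].

INTERFACE

Orientations are given as [roll, pitch, yaw] about the fixed x, y, z axes, in that order (R = Rz(yaw) Ry(pitch) Rx(roll)).
In Python, from workcell import manip gives the robot as it stands.
- The arm moves only by the tool step_arm, never from a script. Its argument "deltas" is a list of rows, each a list of 4 numbers: the shift along the world's x, y, z each as a share of 0.12 m, from -1 to 1, then the turn about the world's z as a share of pi/4 rad, from -1 to 1. A call has 1 to 12 rows; each row is the pose to reach, as a shift and turn from the pose commanded when the call began; what a row does not reach only later rows make up. A row lasts 1/10 s, in which the tool goes at most 50 mm and 8.59 degrees, less where a joint would pass 70% of its speed; a pose out of reach is approached as far as the arm can. A call with a number of a shift or a turn outside -1 to 1 is refused whole. A call with a gripper value outside its range is refused whole. "fingers" is the opening, from -1 (shut) to 1 (fully open), set as the call begins (left out, the last holds). The fingers move at their own pace and stop on an object; the grip force is fixed at half the most. Time passes only in rows, so rows that repeat a pose let the fingers close. It gives the time, the measured TCP pose, the force, the opening and the grip force at its end, in the units of the state.
- manip.sense(): the state, without advancing time (a new reading comes with each control period).
- manip.read_camera(name): name is "side" or "top"; returns a dict with "image" (420x560x3 uint8, red, green, blue), "camera_matrix" (3x3 intrinsics, pixels), "xyz" and "attitude" of the camera in the world. Camera axes: x right, y down, z forward; pixel columns grow to the right and rows downward; lengths in m; the calibration is good to about 2 mm. A picture is of the moment at which its call begins. There is no depth.
- manip.job_done(): hands the job in; it is judged then, once.
Trained networks look in a picture, given as the dict that the camera call returned (one of the last four; its "shot" number tells which), for a name from the list of things; names that differ only in an ending like _2 or _b are one class to them, and where a whole thing is asked for, a point or a joint stands for the part that bears it (a point fixed in the world has none). Each returns a list of dicts, best first, with "p" (0 to 1); they miss things now and then, are a little off and sometimes report something else, mostly with a low value. They report only what shows in the picture. A call takes as long as a camera call.
- manip.masks_of(label, picture): "pixels" (420x560 bool, what is visible of it) and "extent" ([left, top, right, bottom] in pixels, round what is visible of it).
The state is a dict: "time": time; "qpos": joint angles; "joint_velocities": joint speeds; "tau": joint torques, N m; "ee_pos": TCP position; "eef_rot": TCP orientation; "contact_force": force on the tool from outside, world axes, zero at the start; "torque": the same for the moment, N m; "width": finger opening in m; "gripper_force": force on a finger pad.
Only numpy, scipy, OpenCV 4.12 (cv2) and the standard library are available. Lean on these libraries where they do the work, as an engineer would, in place of code of your own. Each camera call takes 0.05 s, during which the arm holds its last target. There are 200 camera calls.

## Working session

There is one attempt and no reset: what is moved stays moved. The work goes in short steps, Python scripts to look and compute and a tool call to move; the robot and the scene stay as the last step left them, time stands still between calls to the robot, and variables do not carry over. Pictures are saved under pics/ and viewed, at most 10 in all, crops included, and the job is handed in when it is done.

Besides the shell and the picture viewer there is one more tool, called in YAML: its name, and indented under it one key for each argument. step_arm: Moves the arm, as the interface text tells. Its arguments: {"type":"object","properties":{"deltas":{"type":"array"},"fingers":{"type":"number"}},"required":["deltas"]}

```bash
mkdir -p pics; cat > h.py <<'E'
import numpy as np, cv2
from scipy.spatial.transform import Rotation as R
from workcell import manip
def cam(p):
    a=np.array(p["attitude"],float)
    Rm=a if a.shape==(3,3) else R.from_euler('xyz',a,degrees=True).as_matrix()
    return np.array(p["camera_matrix"]),Rm,np.array(p["xyz"])
def ray(p,uv,z):
    K,Rm,c=cam(p); d=(Rm@np.linalg.inv(K)@np.c_[np.atleast_2d(uv),np.ones(len(np.atleast_2d(uv)))].T).T
    return c+d*((z-c[2])/d[:,2])[:,None]
def proj(p,X):
    K,Rm,c=cam(p); q=(K@Rm.T@(np.atleast_2d(X)-c).T).T
    return q[:,:2]/q[:,2:]
def rect(p,mask,z):
    cs=max(cv2.findContours(mask.astype(np.uint8),0,2)[0],key=cv2.contourArea).reshape(-1,2)
    w=ray(p,cs,z)[:,:2].astype(np.float32)*1000
    return cv2.minAreaRect(w)
E
python3 - <<'E'
from h import *
t=manip.read_camera("top");s=manip.read_camera("side")
for n,p in(("top",t),("side",s)):
    cv2.imwrite(f"pics/{n}0.png",p["image"][:,:,::-1]); print(n,p["xyz"],p["attitude"],p["camera_matrix"])
H=dict(kiln_shelf=.091,scraper=.058,pan=.07,pan_grip=.055,lid=.011,lid_grip=.037,sherd0=.099,bisque_cup=.064,test_tile=.076,loop_tool=.015)
for n,z in H.items():
    for m in manip.masks_of(n,t)[:6]:
        if m["p"]>.2:
            r=rect(t,m["pixels"],z); print(n,round(m["p"],2),m["extent"],[np.round(a,1) for a in r])
E
```

```text
top [ 0.4958522  -0.22783699  0.95599426] [-174.01536872    0.93535765  -88.86157519] [[423.05585881   0.         288.59796089]
 [  0.         423.05585881 207.26039283]
 [  0.           0.           1.        ]]
side [ 0.44161955 -0.98912886  0.42312539] [-114.11351977    1.42872433  -12.56381   ] [[399.48923516   0.         275.92485702]
 [  0.         399.48923516 210.91894361]
 [  0.           0.           1.        ]]
kiln_shelf 0.69 [228.3, 192.1, 305.8, 273.4] [array([ 540.6, -167.2]), array([170. , 162.5]), np.float64(1.2)]
scraper 0.86 [341.3, 199.8, 385.8, 218.8] [array([ 585.6, -367.5]), array([35.6, 97.2]), np.float64(4.4)]
scraper 0.58 [169.9, 191.6, 229.0, 272.4] [array([536.7, -20. ]), array([170.5, 125.5]), np.float64(2.8)]
pan 0.95 [168.5, 192.5, 226.3, 268.8] [array([537.4, -22. ]), array([165. , 122.4]), np.float64(2.0)]
pan_grip 0.55 [172.4, 188.4, 227.1, 269.5] [array([537.4, -20.5]), array([164.6, 124.2]), np.float64(1.0)]
lid 0.8 [326.3, 235.4, 408.0, 295.2] [array([ 476. , -386.9]), array([168.5, 102.5]), np.float64(79.8)]
lid 0.5 [262.2, 203.1, 272.2, 217.1] 
[... 440 characters left out ...]
5, -177.2]), array([18.3, 20.3]), np.float64(1.1)]
sherd0 0.44 [245.3, 236.4, 258.0, 248.3] [array([ 511.4, -138.5]), array([16.1, 18.3]), np.float64(1.1)]
bisque_cup 0.76 [314.5, 139.0, 345.9, 172.5] [array([ 699.1, -298. ]), array([69.9, 68.6]), np.float64(0.9)]
test_tile 0.74 [265.5, 203.7, 274.1, 217.3] [array([ 582.4, -170.7]), array([14.7, 21. ]), np.float64(1.1)]
test_tile 0.49 [419.8, 202.3, 431.0, 263.5] [array([ 538.9, -498.4]), array([126.6,  14.3]), np.float64(6.4)]
loop_tool 0.84 [420.2, 201.0, 432.3, 263.4] [array([ 541.9, -516.9]), array([139.7,  16.1]), np.float64(5.3)]
loop_tool 0.53 [243.1, 212.3, 250.6, 222.3] [array([ 574. , -117.9]), array([24.8, 17.9]), np.float64(1.8)]
```

View pics/top0.png

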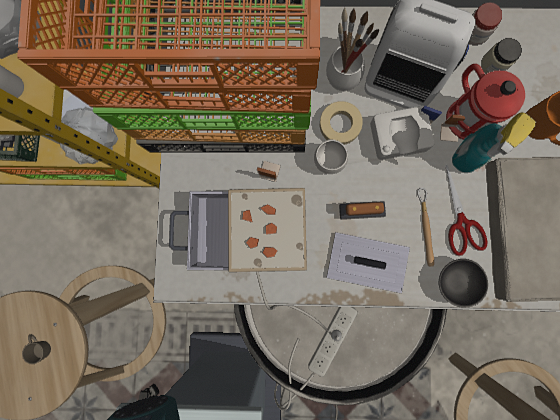

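View pics/side0.png

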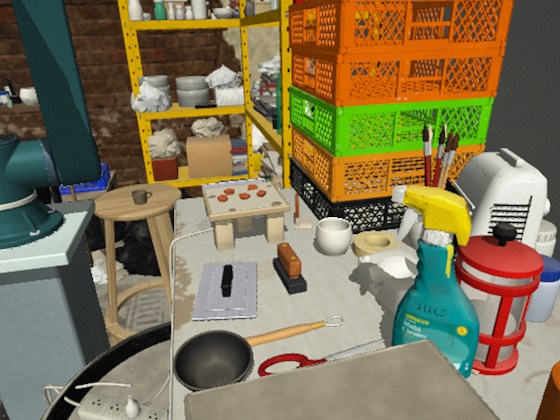

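The top view shows the pan at px (168-229, 190-270) with its bail at about px 160-188 on the left. The shelf is at (229-306, 189-271), with five sherds. The block is at (362,209), with its length along world y, and the lid is at (367,262). The side view shows the block at (290,267) and the lid at (226,290), and the shelf hides the pan. Next I'll fit models to the masks.

```bash
cat >> h.py <<'E'
from scipy.optimize import minimize
B=dict(scraper=[(0,0,100,34,0,20),(0,0,80,24,28,58),(0,0,60,16,20,28)],
 lid=[(0,0,168,103,8,11),(0,0,149,84,2,8),(0,0,70,16,26,37)],
 pan=[(0,0,160,95,0,70),(0,0,166,101,67,70)],
 kiln_shelf=[(0,0,170,160,76,91)])
def verts(b,x,y,a,z0=0):
    cx,cy,l,w,z1,z2=b; c,s=np.cos(a),np.sin(a)
    return np.array([(x+c*u-s*v,y+s*u+c*v,z+z0) for u in(cx-l/2,cx+l/2) for v in(cy-w/2,cy+w/2) for z in(z1,z2)])/1000
def sil(p,name,q,S=4,z0=0):
    im=np.zeros((420*S,560*S),np.uint8)
    for b in B[name]:
        h=cv2.convexHull(((proj(p,verts(b,*q,z0))+.5)*S).astype(np.float32))
        cv2.fillConvexPoly(im,np.round(h*16).astype(np.int32),1,shift=4)
    return im
def fit(name,obs,q0,S=4,z0=0):
    M=[(p,cv2.resize(m.astype(np.float32),None,fx=S,fy=S)>.5) for p,m in obs]
    def f(q):
        return sum(1-(m&(s>0)).sum()/(m|(s>0)).sum() for p,m in M for s in[sil(p,name,q,S,z0)])
    q0=np.array(q0,float); sx=np.vstack([q0]+[q0+d for d in np.diag([6,6,.06])])
    r=minimize(f,q0,method='Nelder-Mead',options=dict(initial_simplex=sx,xatol=.05,fatol=1e-4,maxiter=150))
    return r.x,r.fun/len(M)
E
python3 - <<'E'
from h import *
t=manip.read_camera("top");s=manip.read_camera("side")
g=dict(scraper=(585,-367,1.63),lid=(476,-387,1.39),kiln_shelf=(540,-167,.02))
for n,q in g.items():
    mt=manip.masks_of(n,t)[0]["pixels"]; ms=manip.masks_of(n,s)[0]
    print(n,"top",fit(n,[(t,mt)],q),"side",ms["p"],ms["extent"])
    if n!="kiln_shelf": print("  side",fit(n,[(s,ms["pixels"])],q),"both",fit(n,[(t,mt),(s,ms["pixels"])],q))
c=cv2.resize(t["image"][180:280,155:315,::-1],None,fx=5,fy=5,interpolation=cv2.INTER_CUBIC)
cv2.imwrite("pics/crop1.png",c)
st=manip.sense();print(st["eef_rot"],st["ee_pos"],st["width"])
E
```

```text
scraper top (array([ 591.2921197 , -373.9248403 ,    1.65620305]), np.float64(0.0645)) side 0.64 [273.7, 243.7, 309.3, 295.3]
  side (array([ 592.15543704, -369.64590462,    1.6102453 ]), np.float64(0.07209486166007906)) both (array([ 591.56149548, -373.3135138 ,    1.62214168]), np.float64(0.08217527747694597))
lid top (array([ 476.30678984, -387.26760413,    1.3870881 ]), np.float64(0.03058503775824406)) side 0.83 [191.0, 261.6, 254.8, 322.6]
  side (array([ 475.99321552, -383.29943195,    1.38146285]), np.float64(0.043376760298215244)) both (array([ 476.10301632, -386.0883626 ,    1.38817855]), np.float64(0.04473742419184079))
kiln_shelf top (array([ 5.40441486e+02, -1.67362546e+02,  3.55943647e-02]), np.float64(0.09034984333227924)) side 0.84 [201.2, 178.1, 287.7, 251.6]
[1.79989447e+02 6.78300788e-04 1.96398934e+01] [ 0.18487155 -0.51802847  0.21954588] 0.09393148313234434
```

View pics/crop1.png

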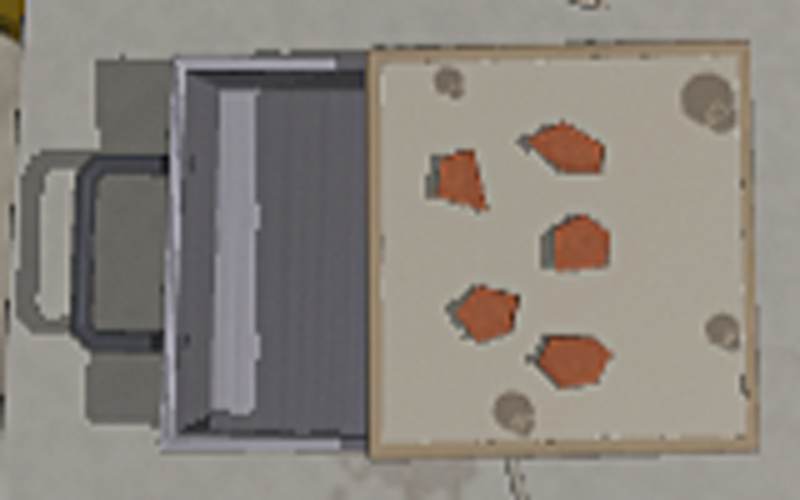

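The crop shows the bail bar centre at crop (83,252), which is px (171.6,230.4). The rim's left edge runs from crop (175,58) to (163,450), and the shelf's pan-side edge is at crop x≈370. Sherd centres are at crop (462,180), (568,148), (582,243), (484,312) and (575,360). I'll move over the block now.

step_arm:
  deltas:
    - [0.4,0.15,0,0.19]
    - [0.84,0.3,0,0.38]
    - [0.84,0.3,0,0.57]
    - [0.84,0.3,0,0.76]
    - [0.84,0.3,0,0.95]
    - [0.84,0.3,0,1]
  fingers: 1

```text
time: 1.6
ee_pos: [0.286, -0.4818, 0.2195]
eef_rot: [-180.0, -0.0, 64.9]
contact_force: [-0.8, 0.9, 0.0]
width: 0.0939
gripper_force: 0.0
```

step_arm:
  deltas:
    - [0.4,0.15,0,0.19]
    - [0.85,0.3,0,0.38]
    - [0.85,0.3,0,0.57]
    - [0.85,0.3,0,0.64]

```text
time: 2.0
ee_pos: [0.3897, -0.4449, 0.2191]
eef_rot: [180.0, -0.0, 93.9]
contact_force: [-0.5, 0.1, 0.1]
width: 0.0937
gripper_force: 0.0
```

step_arm:
  deltas:
    - [0.4,0.15,0,0]
    - [0.85,0.3,0,0]
    - [0.85,0.3,0,0]

```text
time: 2.3
ee_pos: [0.4936, -0.4075, 0.2186]
eef_rot: [179.9, -0.1, 93.7]
contact_force: [-0.3, -0.9, 0.5]
width: 0.094
gripper_force: 0.0
```

step_arm:
  deltas:
    - [0.4,0.15,-0.2,0]
    - [0.85,0.31,-0.4,0]
    - [0.85,0.31,-0.8,0]
    - [0.85,0.31,-0.8,0]
    - [0.85,0.31,-0.8,0]

```text
time: 2.8
ee_pos: [0.5899, -0.3721, 0.1205]
eef_rot: [-179.7, -0.2, 93.5]
contact_force: [-0.2, 0.1, -0.1]
width: 0.0939
gripper_force: 0.0
```

```bash
python3 - <<'E'
from h import *
t=manip.read_camera("top")
P=lambda c:np.array(c,float)/5+[155,180]-.4
for z,l in((.055,[(83,252),(80,160),(85,345)]),(.07,[(175,58),(163,450)]),(.095,[(462,180),(568,148),(582,243),(484,312),(575,360)]),(.091,[(370,47),(750,42),(372,457),(757,452)])):
    print(z,np.round(ray(t,P(l),z)[:,:2]*1000,1).tolist())
st=manip.sense();print(st["eef_rot"],st["ee_pos"],st["width"],st["time"])
E
```

```text
0.055 [[536.5, 38.9], [576.0, 42.2], [497.0, 36.1]]
0.07 [[618.9, -0.7], [454.1, -3.0]]
0.095 [[567.1, -127.2], [581.1, -170.3], [542.3, -177.0], [513.5, -137.8], [494.8, -175.3]]
0.091 [[622.0, -87.0], [626.8, -244.2], [454.1, -93.6], [459.3, -249.7]]
[-1.79911112e+02 -2.08605141e-02  9.33910194e+01] [ 0.59054868 -0.37346653  0.12358698] 0.09371159524406689 2.85
```

step_arm:
  deltas:
    - [0.01,0,-0.2,0]
    - [0.01,0,-0.4,0]
    - [0.01,0,-0.6,0]
    - [0.01,0,-0.69,0]
    - [0.01,0,-0.69,0]

```text
time: 3.35
ee_pos: [0.5918, -0.3738, 0.0413]
eef_rot: [-180.0, 0.0, 93.3]
contact_force: [-0.0, -1.0, -0.3]
width: 0.0939
gripper_force: 0.0
```

step_arm:
  deltas:
    - [0,0,0,0]
    - [0,0,0,0]
    - [0,0,0,0]
    - [0,0,0,0]
    - [0,0,0,0]
    - [0,0,0,0]
    - [0,0,0,0]
    - [0,0,0,0]
  fingers: -1

```text
time: 4.15
ee_pos: [0.5928, -0.3728, 0.0406]
eef_rot: [-180.0, -0.0, 93.4]
contact_force: [-0.4, 0.2, 0.2]
width: 0.0333
gripper_force: 0.0
```

step_arm:
  deltas:
    - [0,0,0,0]
    - [0,0,0,0]
    - [0,0,0,0]
    - [0,0,0,0]

```text
time: 4.55
ee_pos: [0.5924, -0.3728, 0.0405]
eef_rot: [-179.9, -0.0, 93.4]
contact_force: [-1.2, -0.4, -0.2]
width: 0.0237
gripper_force: 30.0
```

step_arm:
  deltas:
    - [0,0,0.4,0]
    - [0,0,0.8,0]
    - [0,0,1,0]
    - [0,0,1,0]

```text
time: 4.95
ee_pos: [0.5953, -0.3742, 0.1665]
eef_rot: [179.5, 0.4, 93.5]
contact_force: [-0.1, 0.4, -2.4]
width: 0.0238
gripper_force: 30.0
```

step_arm:
  deltas:
    - [-0.1,0.2,0,-0.19]
    - [-0.2,0.4,0,-0.38]
    - [-0.36,0.6,0,-0.57]
    - [-0.36,0.6,0,-0.76]
    - [-0.36,0.6,0,-0.95]
    - [-0.36,0.6,0,-1]

```text
time: 5.55
ee_pos: [0.5484, -0.2995, 0.1568]
eef_rot: [-179.7, 0.0, 48.3]
contact_force: [-0.0, 0.8, -3.5]
width: 0.0236
gripper_force: 30.0
```

step_arm:
  deltas:
    - [-0.1,0.2,0,-0.19]
    - [-0.2,0.4,0,-0.38]
    - [-0.36,0.63,0,-0.57]
    - [-0.36,0.63,0,-0.76]
    - [-0.36,0.63,0,-0.95]
    - [-0.36,0.63,0,-1]
    - [-0.36,0.63,0,-1]
    - [-0.36,0.63,0,-1]

```text
time: 6.35
ee_pos: [0.5056, -0.2246, 0.1583]
eef_rot: [-179.9, 0.2, 3.5]
contact_force: [-0.5, -0.1, -2.1]
width: 0.0238
gripper_force: 30.0
```

```bash
python3 - <<'E'
from h import *
t=manip.read_camera("top");s=manip.read_camera("side")
st=manip.sense();print(st["eef_rot"],st["ee_pos"])
print(proj(t,[[.507,-.225,.12]]))
c=np.hstack([cv2.resize(t["image"][170:290,200:330,::-1],(400,369)),cv2.resize(s["image"][120:240,180:310,::-1],(400,369))])
cv2.imwrite("pics/c2.png",c)
E
```

```text
[-1.79933900e+02  1.02418879e-01  3.47490901e+00] [ 0.5060163  -0.22497427  0.15932095]
[[294.20413085 245.88712713]]
```

View pics/c2.png

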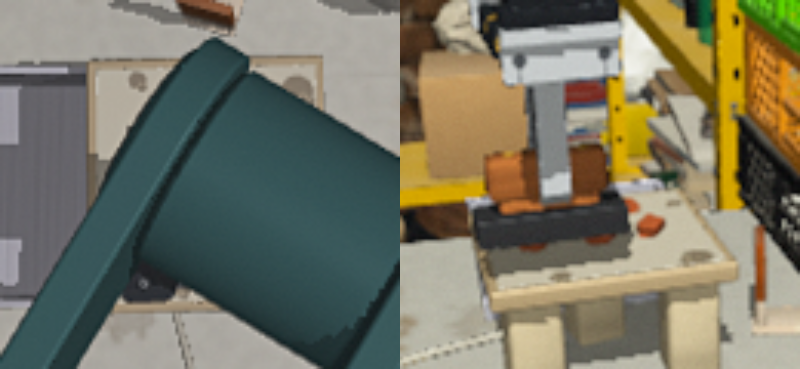

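The side crop shows the block held upright above the back of the shelf, with the sherds in front of it at crop (540,240) and (650,222). The arm hides the top view. I'll make the first sweep.

step_arm:
  deltas:
    - [0,0,-0.08,-0.03]
    - [0,0,-0.16,-0.03]
    - [0,0,-0.23,-0.03]
    - [0,0,-0.23,-0.03]
    - [0,0,-0.23,-0.03]

```text
time: 6.95
ee_pos: [0.5062, -0.2251, 0.1326]
eef_rot: [-180.0, 0.0, 2.1]
contact_force: [-0.4, -0.9, -2.6]
width: 0.0238
gripper_force: 30.0
```

step_arm:
  deltas:
    - [0,0.08,0,0]
    - [0,0.16,0,0]
    - [0,0.24,0,0]
    - [0,0.32,0,0]
    - [0,0.4,0,0]
    - [0,0.48,0,0]
    - [0,0.56,0,0]
    - [0,0.64,0,0]
    - [0,0.72,0,0]
    - [0,0.8,0,0]
    - [0,0.88,0,0]
    - [0,0.96,0,0]

```text
time: 8.15
ee_pos: [0.5065, -0.1092, 0.1331]
eef_rot: [-180.0, -0.0, 2.1]
contact_force: [0.2, 0.2, -1.9]
width: 0.0238
gripper_force: 30.0
```

step_arm:
  deltas:
    - [0,0.03,0,0]
    - [0,0.06,0,0]
    - [0,0.09,0,0]
    - [0,0.09,0,0]
    - [0,0.09,0,0]

```text
time: 8.65
ee_pos: [0.5065, -0.0994, 0.1331]
eef_rot: [180.0, 0.0, 2.1]
contact_force: [-0.2, -0.0, -3.1]
width: 0.0236
gripper_force: 30.0
```

```bash
python3 - <<'E'
from h import *
t=manip.read_camera("top");s=manip.read_camera("side")
c=np.hstack([cv2.resize(t["image"][170:290,160:290,::-1],(400,369)),cv2.resize(s["image"][120:240,180:310,::-1],(400,369))])
cv2.imwrite("pics/c3.png",c)
E
```

```text
(no output)
```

View pics/c3.png

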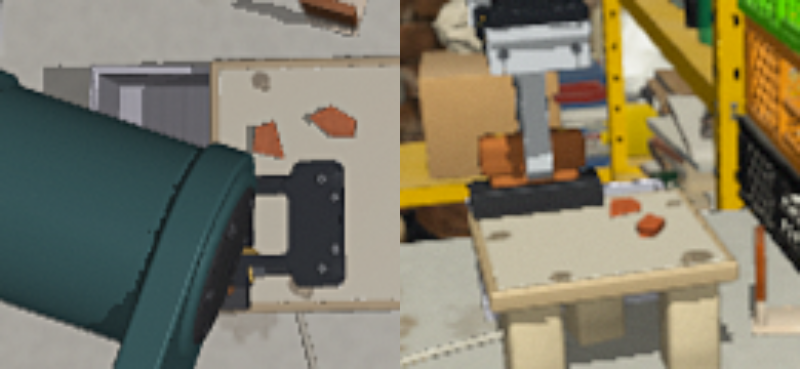

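The first sweep worked. Only two sherds remain on the shelf, at crop-left (267,140) and (335,120), and the block is at the edge. I'll lift it back and make a second sweep on the other side.

step_arm:
  deltas:
    - [0,-0.05,0.12,0]
    - [0,-0.05,0.25,0]
    - [0.15,-0.3,0.25,0]
    - [0.35,-0.6,0.25,0]
    - [0.54,-0.9,0.25,0]
    - [0.54,-1,0.25,0]
    - [0.54,-1,0.25,0]
    - [0.54,-1,0.12,0]
    - [0.54,-1,0,0]
    - [0.54,-1,0,0]
    - [0.54,-1,0,0]

```text
time: 9.85
ee_pos: [0.5704, -0.2178, 0.1321]
eef_rot: [-179.9, 0.1, 2.2]
contact_force: [0.8, -0.9, -3.2]
width: 0.0236
gripper_force: 30.0
```

step_arm:
  deltas:
    - [0,0.08,0,0]
    - [0,0.16,0,0]
    - [0,0.24,0,0]
    - [0,0.32,0,0]
    - [0,0.4,0,0]
    - [0,0.48,0,0]
    - [0,0.56,0,0]
    - [0,0.64,0,0]
    - [0,0.72,0,0]
    - [0,0.8,0,0]
    - [0,0.88,0,0]
    - [0,0.96,0,0]

```text
time: 11.05
ee_pos: [0.5712, -0.1032, 0.1331]
eef_rot: [-180.0, 0.0, 2.1]
contact_force: [0.4, -0.2, -2.4]
width: 0.0235
gripper_force: 30.0
```

step_arm:
  deltas:
    - [0,0.03,0,0]
    - [0,0.06,0,0]
    - [0,0.07,0,0]
    - [0,0.07,0,0]
    - [0,0.07,0,0]

```text
time: 11.55
ee_pos: [0.5713, -0.096, 0.1331]
eef_rot: [180.0, 0.0, 2.1]
contact_force: [0.9, -0.2, -3.3]
width: 0.024
gripper_force: 30.0
```

step_arm:
  deltas:
    - [0,0,0.15,0]
    - [-0.05,-0.2,0.2,0]
    - [-0.15,-0.5,0.2,0]
    - [-0.25,-0.76,0.2,0]
    - [-0.25,-0.76,0.2,0]
    - [-0.25,-0.76,0.2,0]

```text
time: 12.15
ee_pos: [0.541, -0.1875, 0.1571]
eef_rot: [-180.0, -0.0, 2.0]
contact_force: [1.1, 0.2, -3.7]
width: 0.0235
gripper_force: 30.0
```

```bash
python3 - <<'E'
from h import *
t=manip.read_camera("top");s=manip.read_camera("side")
c=np.hstack([cv2.resize(t["image"][170:290,160:290,::-1],(400,369)),cv2.resize(s["image"][120:240,180:310,::-1],(400,369))])
cv2.imwrite("pics/c4.png",c)
E
```

```text
(no output)
```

View pics/c4.png

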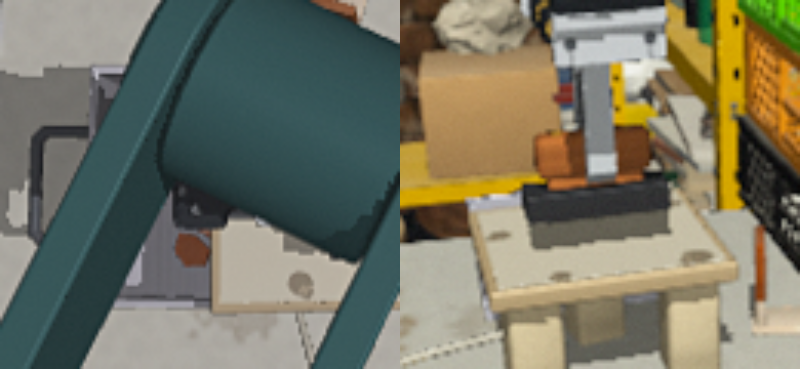

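step_arm:
  deltas:
    - [0,0,-0.07,0]
    - [0,0,-0.14,0]
    - [0,0,-0.18,0]
    - [0,0,-0.21,0]
    - [0,0,-0.21,0]
    - [0,0,-0.21,0]

```text
time: 12.85
ee_pos: [0.5413, -0.1868, 0.1319]
eef_rot: [180.0, -0.0, 2.1]
contact_force: [0.3, 0.4, -2.8]
width: 0.0241
gripper_force: 30.0
```

step_arm:
  deltas:
    - [0,0,0,0]
    - [0,0,0,0]
    - [0,0,0,0]
    - [0,0,0,0]
    - [0,0,0,0]
    - [0,0,0,0]
    - [0,0,0,0]
  fingers: 0.6

```text
time: 13.55
ee_pos: [0.5413, -0.1868, 0.1319]
eef_rot: [180.0, -0.0, 2.1]
contact_force: [0.2, -0.3, 0.0]
width: 0.0744
gripper_force: 0.0
```

step_arm:
  deltas:
    - [0,0,0.2,0]
    - [0,0,0.5,0]
    - [0,0,1,0]
    - [0,0,1,0]

```text
time: 13.95
ee_pos: [0.5434, -0.1878, 0.2592]
eef_rot: [179.7, -0.6, 2.1]
contact_force: [-1.0, 0.4, 0.6]
width: 0.0753
gripper_force: 0.0
```

step_arm:
  deltas:
    - [-0.4,-0.4,0,0]
    - [-0.8,-0.8,0,0]
    - [-1,-1,0,0]
    - [-1,-1,0,0]
    - [-1,-1,0,0]

```text
time: 14.45
ee_pos: [0.4193, -0.3086, 0.2514]
eef_rot: [180.0, 0.0, 1.8]
contact_force: [0.2, 0.7, -0.1]
width: 0.0751
gripper_force: 0.0
```

```bash
python3 - <<'E'
from h import *
t=manip.read_camera("top");s=manip.read_camera("side")
c=cv2.resize(t["image"][180:280,155:315,::-1],None,fx=5,fy=5,interpolation=cv2.INTER_CUBIC)
cv2.imwrite("pics/c5.png",c)
for n,q in dict(lid=(476,-387,1.39)).items():
    mt=manip.masks_of(n,t)[0]["pixels"]; print(n,fit(n,[(t,mt)],q))
E
```

```text
lid (array([ 476.45575328, -387.07942976,    1.39282764]), np.float64(0.26515112374063554))
```

View pics/c5.png

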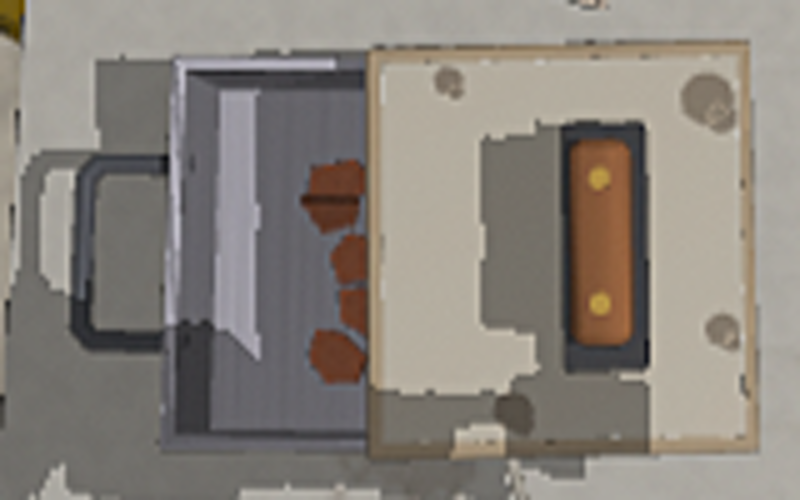

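All five sherds lie in the pan, at crop (335,195, two overlapping), (350,258), (355,308) and (337,355). The block stands on the cleared shelf and the pan hasn't moved. Next is the bail.

step_arm:
  deltas:
    - [0.3,0.3,0,0]
    - [0.6,0.6,0,0]
    - [0.96,0.96,0,0]
    - [0.96,0.96,0,0]
  fingers: -0.15

```text
time: 15.0
ee_pos: [0.5396, -0.1864, 0.2511]
eef_rot: [-179.9, -0.0, 2.5]
contact_force: [-0.3, -1.1, 0.1]
width: 0.0469
gripper_force: 0.0
```

step_arm:
  deltas:
    - [0,0.4,0,0]
    - [0,0.8,0,0]
    - [0,0.96,0,0]
    - [0,0.96,0,0]

```text
time: 15.4
ee_pos: [0.5366, -0.0731, 0.252]
eef_rot: [-180.0, -0.0, 2.4]
contact_force: [-0.1, -0.1, -0.1]
width: 0.0399
gripper_force: 0.0
```

step_arm:
  deltas:
    - [0,0.4,0,0]
    - [0,0.8,-0.1,0]
    - [0,0.96,-0.4,0]
    - [0,0.96,-0.8,0]
    - [0,0.96,-0.8,0]
    - [0,0.96,-0.8,0]

```text
time: 16.0
ee_pos: [0.5361, 0.0381, 0.1554]
eef_rot: [180.0, 0.1, 2.1]
contact_force: [0.2, -0.3, 0.9]
width: 0.0398
gripper_force: 0.0
```

step_arm:
  deltas:
    - [0,0,-0.2,0]
    - [0,0,-0.4,0]
    - [0,0,-0.6,0]
    - [0,0,-0.8,0]
    - [0,0,-0.88,0]
    - [0,0,-0.88,0]
    - [0,0,-0.88,0]

```text
time: 16.7
ee_pos: [0.5387, 0.0383, 0.053]
eef_rot: [180.0, -0.3, 2.1]
contact_force: [-0.6, -0.4, 1.1]
width: 0.04
gripper_force: 0.0
```

step_arm:
  deltas:
    - [0,0,0,0]
    - [0,0,0,0]
    - [0,0,0,0]
    - [0,0,0,0]
    - [0,0,0,0]
    - [0,0,0,0]
    - [0,0,0,0]
    - [0,0,0,0]
  fingers: -1

```text
time: 17.5
ee_pos: [0.5366, 0.0391, 0.0506]
eef_rot: [-180.0, -0.0, 2.1]
contact_force: [-0.4, 0.8, 3.1]
width: 0.0078
gripper_force: 30.0
```

step_arm:
  deltas:
    - [0,0.04,0,0]
    - [0,0.08,0,0]
    - [0,0.12,0,0]
    - [0,0.16,0,0]
    - [0,0.2,0,0]
    - [0,0.24,0,0]
    - [0,0.24,0,0]
    - [0,0.24,0,0]

```text
time: 18.3
ee_pos: [0.5365, 0.0684, 0.0506]
eef_rot: [-179.9, -0.0, 2.1]
contact_force: [-0.9, -0.1, 3.2]
width: 0.0076
gripper_force: 30.0
```

step_arm:
  deltas:
    - [0,0,0,0]
    - [0,0,0,0]
    - [0,0,0,0]
    - [0,0,0,0]
  fingers: -0.15

```text
time: 18.7
ee_pos: [0.5362, 0.0677, 0.0499]
eef_rot: [-180.0, 0.0, 2.1]
contact_force: [0.5, 0.0, 0.3]
width: 0.0364
gripper_force: 0.0
```

step_arm:
  deltas:
    - [0,0,0.3,0]
    - [0,0,0.7,0]
    - [0,0,1,0]
    - [0,0,1,0]
    - [0,0,1,0]

```text
time: 19.2
ee_pos: [0.5369, 0.0676, 0.1711]
eef_rot: [-180.0, -0.1, 2.1]
contact_force: [-0.3, -0.1, -0.4]
width: 0.04
gripper_force: 0.0
```

step_arm:
  deltas:
    - [0,0,0.4,0.1]
    - [0,-0.3,0.6,0.25]
    - [0,-0.6,0.6,0.44]
    - [0,-0.9,0.6,0.63]
    - [0,-1,0.6,0.82]
    - [0,-1,0.6,0.86]
  fingers: 0.3

```text
time: 19.8
ee_pos: [0.5353, -0.0543, 0.239]
eef_rot: [-179.8, 0.2, 40.8]
contact_force: [0.6, 0.2, -0.4]
width: 0.0612
gripper_force: 0.0
```

step_arm:
  deltas:
    - [-0.1,-0.4,0,0.19]
    - [-0.25,-0.8,0,0.38]
    - [-0.25,-1,0,0.57]
    - [-0.25,-1,0,0.76]
    - [-0.25,-1,0,0.86]

```text
time: 20.3
ee_pos: [0.5051, -0.1733, 0.239]
eef_rot: [-179.7, -0.1, 79.6]
contact_force: [-0.2, -0.4, -0.4]
width: 0.0611
gripper_force: 0.0
```

step_arm:
  deltas:
    - [-0.1,-0.4,0,0]
    - [-0.25,-0.8,0,0]
    - [-0.25,-1,0,0]
    - [-0.25,-1,0,0]

```text
time: 20.7
ee_pos: [0.4748, -0.2948, 0.2386]
eef_rot: [-179.7, -0.1, 79.2]
contact_force: [-0.2, -1.3, -0.9]
width: 0.0614
gripper_force: 0.0
```

step_arm:
  deltas:
    - [0,-0.4,0,0]
    - [0,-0.78,-0.4,0]
    - [0,-0.78,-0.8,0]
    - [0,-0.78,-0.8,0]
    - [0,-0.78,-0.8,0]
    - [0,-0.78,-0.8,0]

```text
time: 21.3
ee_pos: [0.4774, -0.3851, 0.1479]
eef_rot: [179.9, 0.0, 79.6]
contact_force: [-0.4, 0.2, 1.0]
width: 0.0614
gripper_force: 0.0
```

```bash
python3 - <<'E'
from h import *
t=manip.read_camera("top");s=manip.read_camera("side")
m=manip.masks_of("pan",t)[0]; print(m["p"],m["extent"],fit("pan",[(t,m["pixels"])],(537,-22,.02)))
m=manip.masks_of("scraper",t)[0]; print(m["p"],m["extent"],fit("scraper",[(t,m["pixels"])],(541,-187,.03),z0=91))
c=cv2.resize(t["image"][180:280,155:315,::-1],None,fx=5,fy=5,interpolation=cv2.INTER_CUBIC)
cv2.imwrite("pics/c6.png",c)
E
```

```text
0.97 [156.5, 193.2, 224.4, 270.0] (array([ 5.38672069e+02, -2.05433693e+01,  3.49904856e-02]), np.float64(0.19189145769741933))
0.62 [267.6, 202.7, 289.1, 256.2] (array([ 5.39297675e+02, -1.86107487e+02,  2.74043503e-02]), np.float64(0.040775074928556476))
```

View pics/c6.png

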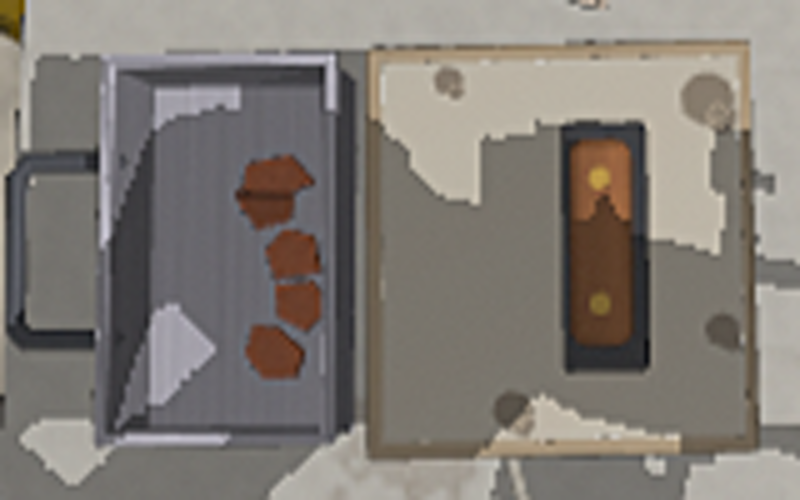

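The pan is clear of the shelf with all five sherds inside. Its rim corners are at crop (102,55), (95,443), (338,53) and (337,443). I'll grasp the lid.

step_arm:
  deltas:
    - [0,0,-0.25,0]
    - [0,0,-0.5,0]
    - [0,0,-0.75,0]
    - [0,0,-0.9,0]
    - [0,0,-0.97,0]
    - [0,0,-0.97,0]
    - [0,0,-0.97,0]

```text
time: 22.2
ee_pos: [0.4774, -0.3867, 0.0318]
eef_rot: [179.8, 0.1, 79.5]
contact_force: [0.2, -0.8, 0.9]
width: 0.061
gripper_force: 0.0
```

step_arm:
  deltas:
    - [0,0,0,0]
    - [0,0,0,0]
    - [0,0,0,0]
    - [0,0,0,0]
    - [0,0,0,0]
    - [0,0,0,0]
    - [0,0,0,0]
    - [0,0,0,0]
    - [0,0,0,0]
  fingers: -1

```text
time: 23.1
ee_pos: [0.4763, -0.386, 0.0299]
eef_rot: [-180.0, -0.0, 79.5]
contact_force: [-0.4, 1.4, 0.7]
width: 0.0156
gripper_force: 30.0
```

```bash
python3 - <<'E'
from h import *
t=manip.read_camera("top")
P=lambda c:np.array(c,float)/5+[155,180]-.4
r=ray(t,P([(102,55),(95,443),(338,53),(337,443)]),.07)[:,:2]*1000
print(r.round(1).tolist(),r.mean(0),np.degrees(np.arctan2(*(r[0]-r[1])[::-1])),np.degrees(np.arctan2(*(r[2]-r[3])[::-1])),np.degrees(np.arctan2(*(r[0]-r[2])[::-1]))-90,np.degrees(np.arctan2(*(r[1]-r[3])[::-1]))-90)
st=manip.sense();print(st["ee_pos"],st["eef_rot"],st["width"],st["gripper_force"])
E
```

```text
[[619.6, 30.5], [456.4, 25.6], [622.3, -70.0], [458.5, -75.5]] [539.20369277 -22.38016667] 1.721297921087232 1.93258603511184 1.4910995730654264 1.1745559294965773
[ 0.47629243 -0.38596778  0.02985949] [-1.79979058e+02 -4.74767330e-03  7.94913094e+01] 0.01575128148642492 30.000107288360596
```

step_arm:
  deltas:
    - [0,0,0.15,0]
    - [0,0,0.4,0]
    - [0,0,0.7,0]
    - [0,0,1,0]
    - [0,0,1,0]

```text
time: 23.65
ee_pos: [0.479, -0.3883, 0.1566]
eef_rot: [179.4, 0.4, 79.5]
contact_force: [1.3, -1.6, 0.2]
width: 0.0155
gripper_force: 30.0
```

step_arm:
  deltas:
    - [0,0,0.3,-0.1]
    - [0.05,0.2,0.67,-0.2]
    - [0.13,0.5,0.67,-0.35]
    - [0.13,0.8,0.67,-0.5]
    - [0.13,0.9,0.67,-0.6]
    - [0.13,0.9,0.67,-0.6]

```text
time: 24.25
ee_pos: [0.492, -0.2759, 0.2288]
eef_rot: [-179.9, -0.0, 52.7]
contact_force: [0.1, -0.3, -2.1]
width: 0.0158
gripper_force: 30.0
```

step_arm:
  deltas:
    - [0.05,0.3,0,-0.15]
    - [0.1,0.6,0,-0.3]
    - [0.2,0.9,0,-0.45]
    - [0.2,1,0,-0.6]
    - [0.2,1,0,-0.6]

```text
time: 24.75
ee_pos: [0.5162, -0.1571, 0.229]
eef_rot: [-179.9, 0.1, 25.7]
contact_force: [-0.0, -0.2, -1.2]
width: 0.0159
gripper_force: 30.0
```

step_arm:
  deltas:
    - [0.05,0.3,0,-0.15]
    - [0.1,0.6,0,-0.3]
    - [0.2,0.9,0,-0.45]
    - [0.2,1,0,-0.53]
    - [0.2,1,0,-0.53]
    - [0.2,1,0,-0.53]

```text
time: 25.35
ee_pos: [0.5401, -0.0396, 0.2295]
eef_rot: [179.9, 0.1, 1.8]
contact_force: [0.6, 0.4, -0.9]
width: 0.0158
gripper_force: 30.0
```

step_arm:
  deltas:
    - [0,0.13,0,0]
    - [0,0.13,-0.2,0]
    - [0,0.13,-0.4,0]
    - [0,0.13,-0.6,0]
    - [0,0.13,-0.75,0]
    - [0,0.13,-0.75,0]
    - [0,0.13,-0.75,0]

```text
time: 26.05
ee_pos: [0.5401, -0.0227, 0.1405]
eef_rot: [-180.0, 0.0, 1.6]
contact_force: [0.3, 0.5, -1.8]
width: 0.0158
gripper_force: 30.0
```

```bash
python3 - <<'E'
from h import *
t=manip.read_camera("top");s=manip.read_camera("side")
st=manip.sense();print(st["ee_pos"],st["eef_rot"],st["width"],st["gripper_force"],st["contact_force"])
for p in(t,s):
    m=manip.masks_of("lid",p)
    if m: print(m[0]["p"],m[0]["extent"],fit("lid",[(p,m[0]["pixels"])],(540,-22,.03),z0=110))
c=np.hstack([cv2.resize(t["image"][150:280,140:270,::-1],(400,400)),cv2.resize(s["image"][100:230,180:310,::-1],(400,400))])
cv2.imwrite("pics/c7.png",c)
E
```

```text
[ 0.54101573 -0.0227128   0.14199408] [ 1.79968058e+02 -1.65106883e-01  1.63967542e+00] 0.015817785306268185 29.99958246946335 [-0.58801853  0.03757884 -0.88370243]
0.73 [163.9, 188.4, 218.4, 273.1] (array([ 5.38348399e+02, -2.32057580e+01,  4.05004489e-02]), np.float64(0.48747856881868523))
0.96 [200.2, 152.9, 267.0, 178.4] (array([ 5.39736792e+02, -6.70531834e+00,  5.49182182e-02]), np.float64(0.14048212801330007))
```

View pics/c7.png

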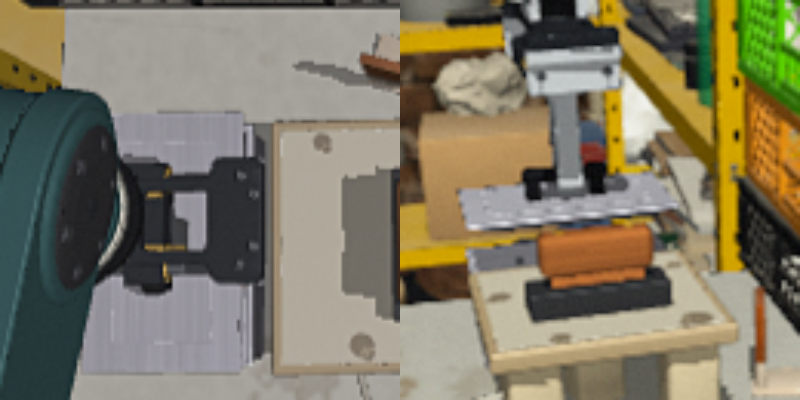

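The top crop shows the lid level over the pan, with its right edge corners at about crop (243,112) and (241,372). The side crop shows it level above the pan, clear of the block. Next I'll check its centring along x.

```bash
python3 - <<'E'
from h import *
t=manip.read_camera("top")
k=130/400
r=ray(t,np.array([(243,112),(241,372)])*k+[140-.4,150-.4],.1218)[:,:2]*1000
print(r, r.mean(0)+51.5*np.array([-np.sin(.03),np.cos(.03)]))
E
```

```text
[[623.20644826 -71.67154351]
 [456.06364859 -76.61095444]] [538.09028017 -22.66442224]
```

step_arm:
  deltas:
    - [0.01,0,-0.08,0]
    - [0.01,0,-0.16,0]
    - [0.01,0,-0.24,0]
    - [0.01,0,-0.3,0]
    - [0.01,0,-0.33,0]
    - [0.01,0,-0.35,0]
    - [0.01,0,-0.37,0]
    - [0.01,0,-0.38,0]
    - [0.01,0,-0.39,0]
    - [0.01,0,-0.4,0]
    - [0.01,0,-0.4,0]
    - [0.01,0,-0.4,0]

```text
time: 27.5
ee_pos: [0.5413, -0.0224, 0.0924]
eef_rot: [180.0, -0.0, 1.6]
contact_force: [0.5, 0.0, -2.2]
width: 0.0158
gripper_force: 30.0
```

step_arm:
  deltas:
    - [0,0,0,0]
    - [0,0,0,0]
    - [0,0,0,0]
    - [0,0,0,0]
    - [0,0,0,0]
  fingers: -0.1

```text
time: 28.0
ee_pos: [0.5414, -0.0224, 0.0925]
eef_rot: [180.0, -0.0, 1.6]
contact_force: [0.7, 0.2, -0.3]
width: 0.0422
gripper_force: 0.0
```

step_arm:
  deltas:
    - [0,0,0.15,0]
    - [0,0,0.4,0]
    - [0,0,0.8,0]
    - [0,0,1,0]
    - [0,0,1,0]

```text
time: 28.5
ee_pos: [0.5437, -0.0227, 0.2178]
eef_rot: [179.9, -0.6, 1.6]
contact_force: [0.1, -0.4, 1.3]
width: 0.0425
gripper_force: 0.0
```

step_arm:
  deltas:
    - [-0.2,-0.4,0.4,0]
    - [-0.6,-0.8,0.4,0]
    - [-1,-1,0.4,0]
    - [-1,-1,0.4,0]

```text
time: 28.9
ee_pos: [0.4191, -0.1435, 0.259]
eef_rot: [-180.0, 0.1, 1.6]
contact_force: [-0.6, 0.2, -0.1]
width: 0.0427
gripper_force: 0.0
```

step_arm:
  deltas:
    - [-0.3,-0.4,0,0]
    - [-0.6,-0.8,0,0]
    - [-0.6,-1,0,0]
    - [-0.6,-1,0,0]
    - [-0.6,-1,0,0]

```text
time: 29.4
ee_pos: [0.3485, -0.2625, 0.2586]
eef_rot: [-179.8, 0.1, 1.5]
contact_force: [0.7, 0.0, -0.5]
width: 0.0422
gripper_force: 0.0
```

```bash
python3 - <<'E'
from h import *
t=manip.read_camera("top");s=manip.read_camera("side")
m=manip.masks_of("lid",t)[0]; print(m["p"],m["extent"],fit("lid",[(t,m["pixels"])],(540,-22,.03),z0=62))
B["lid"]=[(0,0,168,103,8,11)];
c=np.hstack([cv2.resize(t["image"][180:280,150:250,::-1],(400,400)),cv2.resize(s["image"][130:230,190:290,::-1],(400,400))])
cv2.imwrite("pics/c8.png",c)
E
```

```text
0.79 [171.6, 190.5, 225.0, 271.3] (array([ 5.39347418e+02, -2.16176059e+01,  3.36523860e-02]), np.float64(0.027004115353195912))
```

View pics/c8.png

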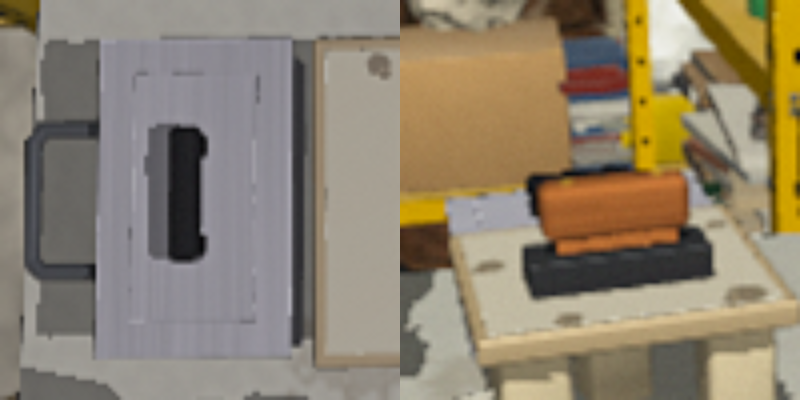

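The lid lies square and level on the pan. Its centre fits at (539,-22) mm, against (539,-22) for the pan, and the block stands on the shelf with nothing touched. I'm handing the job in.

```bash
python3 -c "
from workcell import manip
print(manip.job_done())"
```

```text
the job is handed in; nothing more can be done
None
```

I handed the job in at about 29.5 s of the 72 s limit, with no verdict returned. In the last pictures before the lid went on, all five sherds were in the pan; the final pictures show the block standing on the cleared shelf and the pan drawn clear, about 146 mm out, with its lid level and centred to within about 1 mm.

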